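# Assemble the parts tumbler and run its wing nut on

### The arm

A 6-joint arm with a two-finger parallel gripper is mounted at the origin on the work surface. World frame = base frame: x ahead of the robot, y to its left, z up, the work surface at z = 0. Lengths are in mm, angles in degrees, forces in N, time in s.
With the tool pointing down it reaches from about 300 to 850 mm from the base axis. Payload 4.2 kg.
Tool frame: the origin (TCP) lies on the centre line of the jaws, within the pads' length; the fingertips stand 14 mm ahead of it and the grasp point (between the pads) lies 5 mm behind it; z points along the fingers, y is the line along which they close (so a half turn about z gives the same grasp; the last joint's range is limited). The gripper opens to 91 mm and grips with 3 to 60 N. Pads are 32 mm wide; open, the fingers measure 118 mm over their backs; the gripper's body (76 mm by 178 mm) begins 60 mm behind the grasp point.
Start: joints at [66.234, 18.312, 89.639, -0, 72.044, -1.146], TCP at [221.162, 530.782, 227.976] pointing down, gripper open.
Joint ranges: [-177.97, 177.97], [-48.28, 115.42], [12.27, 149.76], [-77.06, 257.06], [2.81, 150.46], [-146.56, 146.56]. Speed limits (degrees/s): [147.25, 147.25, 180, 180, 180, 180].

### API

Orientations are given as [roll, pitch, yaw] about the fixed x, y, z axes, in that order (R = Rz(yaw) Ry(pitch) Rx(roll)).
In Python, from workcell import env gives the robot as it stands.
- The arm moves only by the tool arm_command, never from a script. Its argument "motion" is a list of rows, each an object with "offset": the shift along the tool's x, y, z in m, a list of three; "spin": the turn about the tool's z in rad. In form: [{"offset": [tx, ty, tz], "spin": spin}, ...]. A call has 1 to 5 rows; each row shifts and turns the commanded pose from where the row before left it, along the tool's axes as they then stand; what a row does not reach is not made up. A row lasts 1/8 s, in which the tool goes at most 62.5 mm and 10.7 degrees, less where a joint would pass 70% of its speed; a pose out of reach is approached as far as the arm can. A call with a gripper value outside its range is refused whole. "jaw" is the finger opening in m, from 0 to 0.0912, set as the call begins (left out, the last holds). The fingers move at their own pace and stop on an object; "newtons" is the grip in N (left out, the last holds). Time passes only in rows, so rows that do not move let the fingers close. It gives the time, the measured TCP pose, the force, the opening and the grip force at its end, in the units of the state.
- env.state(): the state, without advancing time (a new reading comes with each control period).
- env.grab_frame(name): name is "scene" or "top"; returns (picture, depth): 384x512x3 uint8, blue, green, red; 384x512 float32, mm along the optical axis (not along the pixel's ray), 0 where there is no reading.
- env.camera_model(name): a dict with "fx", "fy", "cx", "cy" (pixels), "k1" (the pictures are not rectified: a ray, as slopes to the right and down, at radius r is drawn at 1 + k1 r^2 times it, then the intrinsics apply), "eye" and "rotation" of the camera in the world. Camera axes: x right, y down, z forward; pixel columns grow to the right and rows downward; lengths in mm; the calibration is good to about 2 mm. A picture is of the moment at which its call begins. camera_model takes no time and is no camera call.
- env.job_done(): hands the job in; it is judged then, once.
Trained networks look in the newest picture that a camera, given by its name, has taken for a name from the list of things; names that differ only in an ending like _2 or _b are one class to them, and where a whole thing is asked for, a point or a joint stands for the part that bears it (a point fixed in the world has none). Each returns a list of dicts, best first, with "score" (0 to 1); they miss things now and then, are a little off and sometimes report something else, mostly with a low value. They report only what shows in the picture. A call takes as long as a camera call. They do not tell look-alikes from the thing itself.
- env.boxes_of(camera, target): "bbox" ([left, top, right, bottom] in pixels, round what is visible of it).
- env.pinpoint(camera, target): "location" ([column, row] in pixels: a listed point, or the origin of a listed thing).
The state is a dict: "time_s": time; "qpos": joint angles; "qvel": joint speeds; "effort": joint torques, N m; "ee_pos": TCP position; "ee_rot": TCP orientation; "force": force on the tool from outside, world axes, zero at the start; "torque": the same for the moment, N m; "gripper_width": finger opening in mm; "gripper_force": force on a finger pad.
Only numpy, scipy, OpenCV 4.12 (cv2) and the standard library are available. Lean on these libraries where they do the work, as an engineer would, in place of code of your own. Each camera call takes 0.05 s, during which the arm holds its last target. There are 200 camera calls.

### The job

Put the parts tumbler together: set the large blue bowl over the spindle onto the base, then the smaller orange basket inside it, and set the red wing nut on top of the spindle with its wings crossways to the two yellow blocks in its thread, and let go. Take the wings again and turn the nut backward (anticlockwise from above) until its thread start drops into the start slots, let go, then with a fresh grip turn it forward (clockwise) until its flange is down on the basket's hub, and leave it there. Leave everything else on the bench where it is.

Things in the scene. Friction and masses are not known exactly. Their poses are not given: they have to be found in the camera images.
- tumbler: Fixed blue round motor base, 150 mm across, deck 40 mm high, a black switch box on its -x side. In its middle stands a steel spindle, 35 mm across all the way up, its top a two-start thread. Origin: centre of the underside, on the bench; z is the spindle axis. The yaw varies; a half turn makes no difference to the thread.
- spindle_deck (a point): Centre of the deck on the spindle axis, 40 mm above the bench: the blue bowl's origin comes here. Axes as tumbler.
- spindle_crown (a point): On the spindle axis at the level crown, 128 mm above the bench: the flat top of the thread ridges, on which the nut's lugs first rest. The spindle's tip rises 4.5 mm above it. A lug on the crown, turned anticlockwise (from above), comes to a start slot and drops 9 mm into it; turned clockwise it meets a yellow block. Axes as tumbler.
- start_slot (a point): Middle of the floor of one start slot, a 68 degree wide gap in the crown on the spindle's +x side; its twin is on the -x side. From the slot a lug runs clockwise and downward under the ridge, 8 mm per 110 degrees of turn. There is 2.5 mm of play up and down in the thread.
- yellow_block (a point): Top of one of the two yellow blocks in the thread, 39 degrees anticlockwise of the middle of each start slot, 4.5 mm higher than the crown. It ends the slot: a dropped lug cannot go farther anticlockwise, and a lug on the crown cannot pass it clockwise.
- nut_seat (a point): On the spindle axis at the height of the nested basket hub's top, 105 mm above the bench: the wing nut's origin comes here when run home. With the lugs on the crown the nut's origin is 15 mm above this point; dropped into the slots, 5 to 6 mm above. Axes as tumbler.
- bowl: Loose blue plastic bowl, about 0.3 kg, 186 mm across the rim, walls 55 mm high and 4 mm thick, floor 5 mm thick, with an upright round hub tube in its middle. Origin: centre of the underside; z up through the hub.
- bowl_hub (a point): Centre of the top of the bowl's hub tube, 55 mm above its underside. The hub is 49 mm outside diameter with a 41 mm bore right through, which goes over the spindle: the place to grip the bowl from above.
- basket: Loose orange plastic basket, black slots in its wall, about 0.2 kg, 138 mm across the rim, walls 45 mm high and 4 mm thick, floor 5 mm thick, an upright round hub tube in its middle. Nested, its floor rests on the bowl's floor, its origin 5 mm above the bowl's. Origin: centre of the underside; z up through the hub.
- basket_hub (a point): Centre of the top of the basket's hub tube, 60 mm above its underside. The hub is 62 mm outside diameter with a 54 mm bore right through, which goes over the bowl's hub: the place to grip the basket from above.
- nut: Loose wing nut, about 0.22 kg, 62 mm high, standing on its dark steel flange (72 mm across, 6 mm thick); above it a sleeve 54 mm across up to 36 mm, then the red wing bar along x. Its 39 mm bore fits the spindle with 2 mm clearance all round and is closed at the top. Origin: centre of the underside; a half turn about z makes no difference.
- wings (a point): Centre of the red wing bar, 49 mm above the nut's underside: 84 mm long (x), 14 mm thick (y), 26 mm high (36 to 62 mm). Grip it across its thickness from above. To rest on the crown it must stand 25 to 105 degrees clockwise (from above) of the slot line (the base's x axis); 50 to 90 is safest (crossways to the yellow blocks is 51). Let go over the slots, the nut drops.
- lug (a point): Underside of one of the two lugs inside the nut's bore, 8 mm above the nut's underside, in line with the +x wing (its twin with the -x wing), each 53 degrees wide. From the slots about 75 degrees of clockwise turn bring the flange down onto the basket's hub; after some 105 degrees the nut is tight.
- jar: Bystander: white jar with black cap, 64 mm across, 75 mm high; origin under its centre. It and the wing nut stand on opposite sides of the bench, either way round.
- spray_can: Bystander: white spray can with red cap, 56 mm across, 170 mm high; origin under its centre.
- screwdriver: Bystander: screwdriver lying on the bench between robot and tumbler, about 200 mm long; its x runs along it.
- wrench: Bystander: steel wrench lying beyond the tumbler, 180 mm long; its x runs along it.
- parts_bin: Bystander: loose open blue bin 90 x 80 x 50 mm; origin under its centre.
Not all that is in view belongs to the job. What is shaped like the nut but green or turquoise is not meant.

How it is judged:
By the outcome, as a careful person would: the job done as asked, in the order asked, and still so for the second after the job is handed in, with the robot touching nothing.
It also fails if it takes over 72 s, if anything falls off the work surface, if the arm or the gripper's body presses on something with over 40 N, if the wrist force passes 120 N, or if a joint passes its speed limit or range.

## Working session

There is one attempt and no reset: what is moved stays moved. The work goes in short steps, Python scripts to look and compute and a tool call to move; the robot and the scene stay as the last step left them, time stands still between calls to the robot, and variables do not carry over. Pictures are saved under pics/ and viewed, at most 10 in all, crops included, and the job is handed in when it is done.

Besides the shell and the picture viewer there is one more tool, called after "Request:" by a JSON object that holds its "op" and its "data", one argument or row to a line. arm_command: Moves the arm, as the interface text tells. Its arguments: {"type":"object","properties":{"motion":{"type":"array"},"jaw":{"type":"number"},"newtons":{"type":"number"}},"required":["motion"]}

```bash
ls; mkdir -p pics
cat > h.py <<'E'
import numpy as np, cv2
from workcell import env
def ray(cam,u,v):
    m=env.camera_model(cam); 
    K=np.array([[m['fx'],0,m['cx']],[0,m['fy'],m['cy']],[0,0,1.]])
    p=cv2.undistortPoints(np.array([[[u,v]]],float),K,np.array([m['k1'],0,0,0.]))[0,0]
    d=np.array(m['rotation'])@np.array([p[0],p[1],1.]); return np.array(m['eye'],float),d
def at_z(cam,u,v,z):
    e,d=ray(cam,u,v); return e+d*(z-e[2])/d[2]
def cloud(cam,depth):
    m=env.camera_model(cam)
    K=np.array([[m['fx'],0,m['cx']],[0,m['fy'],m['cy']],[0,0,1.]])
    h,w=depth.shape; g=np.stack(np.meshgrid(np.arange(w),np.arange(h)),-1).reshape(-1,1,2).astype(float)
    p=cv2.undistortPoints(g,K,np.array([m['k1'],0,0,0.]))[:,0]
    c=np.c_[p,np.ones(len(p))]*depth.reshape(-1,1)
    return (c@np.array(m['rotation']).T+np.array(m['eye'])).reshape(h,w,3)
E
python3 - <<'E'
from h import *
for c in('scene','top'):
    im,d=env.grab_frame(c); cv2.imwrite(f'pics/{c}0.png',im); np.save(f'{c}0.npy',d)
    print(c,env.camera_model(c))
Z={'spindle_crown':128,'start_slot':119,'yellow_block':132.5,'bowl_hub':55,'basket_hub':60,'wings':49,'nut':0,'jar':0}
for c in('top','scene'):
  for t,z in Z.items():
    for r in env.pinpoint(c,t)[:4]:
        print(c,t,round(r['score'],2),np.round(r['location'],1),np.round(at_z(c,*r['location'],z)[:2],1))
print(env.state())
E
```

```text
pics
scene {'fx': 414.51375314869256, 'fy': 414.51375314869256, 'cx': 258.8982794719165, 'cy': 186.16344940825405, 'k1': 0.011490595916360487, 'eye': array([1127.22672485, -918.30918746,  931.98192217]), 'rotation': array([-127.74788694,    0.37343678,   30.91131812])}
top {'fx': 349.42362940047, 'fy': 349.42362940047, 'cx': 255.92226114752214, 'cy': 194.92028227226885, 'k1': 0.02055397167044465, 'eye': array([ 379.3759588 ,   24.80523773, 1042.24338417]), 'rotation': array([-166.56665141,    0.16667175,  -97.38995063])}Traceback (most recent call last):
  File "<stdin>", line 9, in <module>
  File "h.py", line 9, in at_z
    e,d=ray(cam,u,v); return e+d*(z-e[2])/d[2]
                                          ~^^^
IndexError: invalid index to scalar variable.
```

```bash
sed -i "s/np.array(m\['rotation'\])/Rm(m)/" h.py; sed -i "2a from scipy.spatial.transform import Rotation as Ro\ndef Rm(m): return Ro.from_euler('xyz',m['rotation'],degrees=True).as_matrix()" h.py
python3 - <<'E'
from h import *
Z={'spindle_crown':128,'start_slot':119,'yellow_block':132.5,'bowl_hub':55,'basket_hub':60,'wings':49,'jar':0}
for c in('top','scene'):
  for t,z in Z.items():
    for r in env.pinpoint(c,t)[:4]:
        print(c,t,round(r['score'],2),np.round(r['location'],1),np.round(at_z(c,*r['location'],z)[:2],1))
print(env.state())
E
```

```text
top spindle_crown 0.56 [257.  196.9] [590.5  -2.8]
top start_slot 0.75 [262.5 193.3] [600.6 -19.2]
top yellow_block 0.64 [260.3 191.1] [604.1 -13.5]
top bowl_hub 0.74 [371.  242.7] [ 435.3 -304.8]
top bowl_hub 0.74 [109.5 221.6] [590.1 420.6]
top basket_hub 0.74 [168.1 255.7] [472.1 261.1]
top wings 0.93 [198.6 163.1] [734.1 154.4]
top wings 0.68 [111.1 264.6] [469.5 422.2]
top wings 0.63 [169.5 204.3] [619.7 249.5]
top wings 0.49 [257.7 193.6] [618.3  -8.5]
top jar 0.73 [325. 188.] [ 620.9 -217.8]
scene spindle_crown 0.64 [267.4 186.1] [612.3 -16.1]
scene spindle_crown 0.56 [266.7 183.2] [602.8  -4.1]
scene start_slot 0.88 [268.9 186.6] [612.   -5.9]
scene yellow_block 0.76 [270.  184.1] [617.1  -8. ]
scene bowl_hub 0.59 [162.  238.3] [ 421.9 -313.1]
scene basket_hub 0.97 [274.6 151.5] [483.9 262.8]
scene wings 0.9 [325.3 187.3] [737.8 168.1]
scene wings 0.62 [291.9 138.5] [489.3 398.1]
scene wings 0.57 [307.2 166.2] [628.6 251.5]
scene jar 0.8 [237.1 252.8] [ 616.5 -206.3]
{'time_s': 0.85, 'qpos': array([ 6.62351793e+01,  1.83107747e+01,  8.96390860e+01,  1.10052544e-04,
        7.20444442e+01, -1.14526827e+00]), 'qvel': array([ 0.13884603,  0.04103217,  0.02424443,  0.07327992, -0.08908482,
       -0.01752195]), 'effort': array([-1.07470289e-04, -4.12325263e+01, -2.32229125e+01,  7.26612029e-02,
        3.76350631e-02,  6.26334185e-06]), 'ee_pos': array([221.14786199, 530.78289993, 227.9866328 ]), 'ee_rot': array([1.79994304e+02, 9.15571756e-06, 1.57380414e+02]), 'force': array([0.32679378, 0.31253052, 0.18132501]), 'torque': array([-0.02900635, -0.06815905,  0.06955202]), 'gripper_force': 0.0, 'gripper_width': 91.58330676398467}
```

View pics/top0.png

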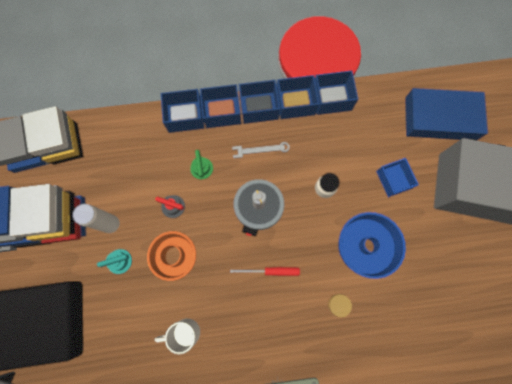

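View pics/scene0.png

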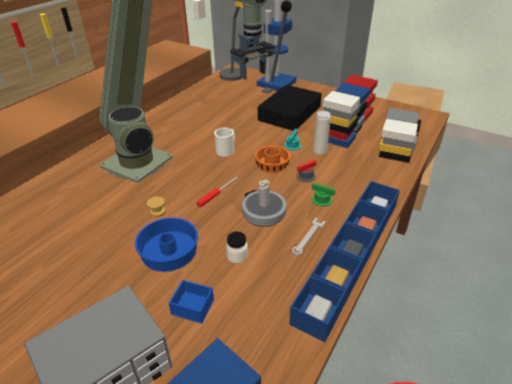

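```bash
cat > meas.py <<'E'
from h import *
def fit(P):
    A=np.c_[2*P[:,:2],np.ones(len(P))]; s=np.linalg.lstsq(A,(P[:,:2]**2).sum(1),rcond=None)[0]
    return s[:2],np.sqrt(s[2]+s[0]**2+s[1]**2)
def sel(C,c,r,z0,z1): return C[(np.hypot(C[...,0]-c[0],C[...,1]-c[1])<r)&(C[...,2]>z0)&(C[...,2]<z1)]
E
python3 - <<'E'
from meas import *
for c in('top','scene'):
    C=cloud(c,np.load(f'{c}0.npy'))
    b=sel(C,(540,100),40,-30,30); print(c,'bench',np.median(b[:,2]))
    for n,xy,r,z0,z1 in(('bowlrim',(430,-308),105,50,62),('bowlhub',(430,-308),35,50,62),('basketrim',(478,262),80,40,50),('baskethub',(478,262),40,55,66),('deck',(605,-8),85,35,46),('spin',(605,-8),35,122,140),('wing',(625,250),60,54,70)):
        P=sel(C,xy,r,z0,z1)
        if len(P)<5: print(n,len(P)); continue
        o=fit(P); w,v=np.linalg.eigh(np.cov(P[:,:2].T)); 
        print(c,n,len(P),'mean',P.mean(0).round(1),'mid',((P.max(0)+P.min(0))/2).round(1),'fit',o[0].round(1),o[1].round(1),'ax',np.degrees(np.arctan2(v[1,1],v[0,1])).round(1))
t=cv2.imread('pics/top0.png');s=cv2.imread('pics/scene0.png')
z=lambda im,u,v,n:cv2.resize(im[v-n:v+n,u-n:u+n],(390,290) if 0 else (290,290),interpolation=cv2.INTER_CUBIC)
cv2.imwrite('pics/crop1.png',np.vstack([np.hstack([z(t,170,205,18),z(t,258,205,32)]),np.hstack([z(s,307,170,18),z(s,265,195,32)])]))
E
```

```text
top bench 0.24647004450957866
top bowlrim 648 mean [ 429.6 -308.6   53.9] mid [ 431.1 -306.5   54.7] fit [ 431.  -306.5] 83.6 ax 136.9
top bowlhub 82 mean [ 427.8 -308.    53.5] mid [ 429.  -306.5   53.9] fit [ 429.7 -307. ] 22.2 ax 112.0
top basketrim 458 mean [473.2 258.3  44.6] mid [474.4 256.5  45. ] fit [473.8 256.3] 62.9 ax 47.0
top baskethub 110 mean [473.7 257.4  58.9] mid [473.4 257.6  59. ] fit [473.4 256.7] 29.0 ax 126.1
top deck 1749 mean [590.3  -5.9  40.1] mid [593.3  -6.1  40.4] fit [593.4  -6.3] 54.8 ax 79.7
top spin 107 mean [591.9  -6.1 129.6] mid [592.2  -6.1 129.2] fit [592.4  -6.3] 12.0 ax 61.7
top wing 142 mean [623.9 249.7  61.1] mid [624.5 249.7  60.1] fit [626.1 248.7] 24.3 ax 63.2
scene bench 0.751221620987053
scene bowlrim 544 mean [ 434.1 -311.    54.7] mid [ 432.2 -307.6   55.1] fit [ 433.1 -308.3] 82.1 ax 141.0
scene bowlhub 83 mean [ 433.2 -308.3   54.4] mid [ 432.1 -307.2   54.7] fit [ 432.5 -307.6] 22.6 ax 142.0
scene basketrim 236 mean [476.1 252.3  44.5] mid [476.1 255.8  45. ] fit [475.5 254.3] 57.3 ax 124.7
scene baskethub 57 mean [476.2 254.5  58.9] mid [475.6 254.9  59.8] fit [475.9 254.6] 29.0 ax 120.9
scene deck 888 mean [599.7 -19.1  40.6] mid [594.3  -7.5  40.5] fit [595.  -11.5] 54.6 ax -145.7
scene spin 63 mean [593.5 -11.4 129.4] mid [594.2  -8.  129.2] fit [592.3  -8.8] 12.6 ax -139.0
scene wing 70 mean [626.1 245.5  60.3] mid [625.1 245.8  61. ] fit [627.4 245.1] 24.7 ax 62.1
```

View pics/crop1.png

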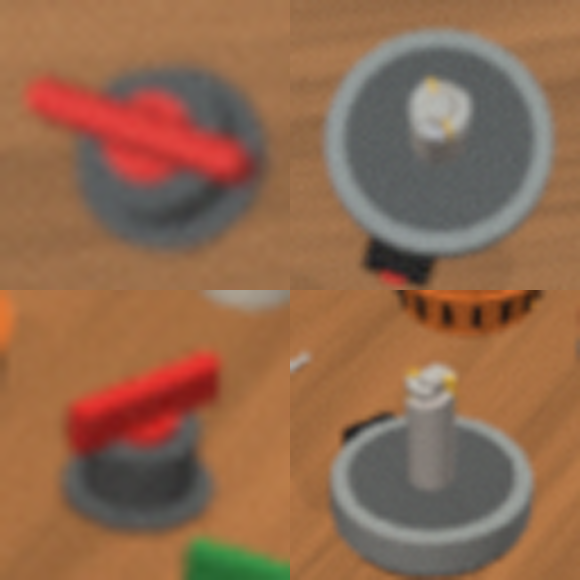

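The red nut is at top (170,204) / scene (307,168). The green one at top (200,163) and the turquoise one at top (118,261) are the look-alikes. The crop confirms the red wing bar. Next I need the base yaw.

```bash
cat >> h.py <<'E'
def to(p,z=None):
    s=env.state(); R=Ro.from_euler('xyz',s['ee_rot'],degrees=True).as_matrix()
    return (R.T@(np.array(p,float)-s['ee_pos'])/1000).round(4)
E
python3 - <<'E'
from meas import *
for c,ctr in(('top',(592.5,-6.2)),('scene',(594,-8.2))):
    im=cv2.imread(f'pics/{c}0.png'); C=cloud(c,np.load(f'{c}0.npy')); hsv=cv2.cvtColor(im,cv2.COLOR_BGR2HSV)
    R=np.hypot(C[...,0]-ctr[0],C[...,1]-ctr[1])
    y=(R<30)&(C[...,2]>115)&(hsv[...,1]>60)
    for P,s in zip(C[y],hsv[y]): d=P[:2]-ctr; print('Y',P.round(0),s,np.degrees(np.arctan2(d[1],d[0])).round(0))
    b=(R<115)&(R>76)&(C[...,2]>6)&(C[...,2]<60)&(hsv[...,2]<60)
    P=C[b].mean(0); d=P[:2]-ctr; print(c,'box',b.sum(),P.round(1),'phi',np.degrees(np.arctan2(-d[1],-d[0])).round(1))
print(to((431.3,-307.2,228)),to((431.3,-307.2,40)))
E
```

```text
Y [609.  -3. 132.] [ 21  76 151] 13.0
Y [606.  -2. 131.] [ 21  74 180] 16.0
Y [605.  -5. 133.] [ 22  97 186] 6.0
Y [608.  -8. 121.] [ 23  65 173] -6.0
Y [603.  -4. 132.] [ 22  83 196] 9.0
Y [605.  -7. 122.] [ 20  64 187] -6.0
Y [583. -10. 131.] [ 21  64 182] -159.0
Y [579.  -9. 135.] [ 21  87 187] -166.0
Y [577.  -9. 134.] [ 19  81 183] -169.0
Y [578. -12. 130.] [ 22  74 182] -159.0
Y [576.  -9. 128.] [ 18  63 165] -171.0
Y [576. -12. 123.] [ 21  83 159] -161.0
top box 63 [516.9  28.2  32. ] phi -24.5
Y [577. -15. 134.] [ 16 149 182] -157.0
Y [580. -14. 135.] [ 19 142 191] -156.0
Y [581.  -9. 132.] [ 20 144 200] -176.0
Y [585. -10. 134.] [ 19 104 192] -166.0
Y [598.   7. 128.] [ 20  63 197] 76.0
Y [603.   4. 132.] [ 19  88 197] 53.0
Y [577. -15. 130.] [ 15 106 178] -158.0
Y [577.  -8. 125.] [ 18  76 188] -180.0
Y [581.  -9. 128.] [ 19  69 186] -176.0
Y [604.  -4. 133.] [ 21 119 200] 23.0
Y [605.   1. 130.] [ 21 140 206] 41.0
Y [580. -21. 131.] [ 13  89 167] -137.0
Y [603.  -8. 131.] [ 20  70 156] 0.0
Y [606.  -7. 132.] [ 20 142 172] 6.0
Y [607.  -3. 129.] [ 21 178 181] 23.0
Y [580. -20. 127.] [ 13  97 160] -139.0
Y [601.  -5. 125.] [ 17  67 133] 22.0
Y [604.  -4. 125.] [ 20 132 160] 24.0
Y [607.  -3. 126.] [ 20 168 176] 22.0
Y [578. -16. 119.] [ 14 123 154] -153.0
Y [585. -22. 125.] [ 15  67 149] -124.0
Y [606.  -8. 124.] [ 18  75 170] 2.0
Y [607.  -3. 122.] [ 19 117 174] 21.0
Y [586. -24. 124.] [ 17  78 156] -116.0
Y [612. -11. 125.] [ 17  63 162] -10.0
scene box 2 [509.4  18.4  32.2] phi -17.4
[-5.163e-01 -6.927e-01 -1.000e-04] [-0.5163 -0.6927  0.1879]
```

Request:
{"op": "arm_command", "data": {
  "motion": [
    {"offset": [-0.037, -0.0495, 0], "spin": 0},
    {"offset": [-0.037, -0.0495, 0], "spin": 0},
    {"offset": [-0.037, -0.0495, 0], "spin": 0},
    {"offset": [-0.037, -0.0495, 0], "spin": 0},
    {"offset": [-0.037, -0.0495, 0], "spin": 0}
  ],
  "jaw": 0.0912
}}

```text
time_s: 1.48
ee_pos: [297.0, 229.4, 228.2]
ee_rot: [179.9, 0.1, 157.4]
force: [0.9, 0.4, -0.1]
gripper_width: 91.3
gripper_force: 0.0
```

Request:
{"op": "arm_command", "data": {
  "motion": [
    {"offset": [-0.037, -0.0495, 0], "spin": 0},
    {"offset": [-0.037, -0.0495, 0], "spin": 0},
    {"offset": [-0.037, -0.0495, 0], "spin": 0},
    {"offset": [-0.037, -0.0495, 0], "spin": 0},
    {"offset": [-0.037, -0.0495, 0], "spin": 0}
  ]
}}

```text
time_s: 2.1
ee_pos: [372.6, -70.5, 228.4]
ee_rot: [180.0, 0.1, 157.4]
force: [0.8, 0.7, 0.4]
gripper_width: 91.1
gripper_force: 0.0
```

Request:
{"op": "arm_command", "data": {
  "motion": [
    {"offset": [-0.037, -0.0495, 0], "spin": 0},
    {"offset": [-0.037, -0.0495, 0], "spin": 0},
    {"offset": [-0.037, -0.0495, 0.02], "spin": 0},
    {"offset": [-0.035, -0.049, 0.03], "spin": 0},
    {"offset": [0, 0, 0.05], "spin": 0}
  ]
}}

```text
time_s: 2.72
ee_pos: [431.8, -305.3, 131.0]
ee_rot: [-179.9, 0.4, 157.2]
force: [-1.1, 0.8, -0.6]
gripper_width: 90.9
gripper_force: 0.0
```

```bash
python3 -c "
from h import *
s=env.state();print(s['time_s'],s['ee_pos'],s['ee_rot'],s['force'],to((431.3,-307.2,40)))"
```

```text
2.725 [ 431.82524482 -305.31262835  130.95995655] [-179.88175712    0.3842572   157.16074653] [-1.05110094  0.80079584 -0.5874004 ] [ 0.0004 -0.0018  0.091 ]
```

Request:
{"op": "arm_command", "data": {
  "motion": [
    {"offset": [0, -0.001, 0.04], "spin": 0},
    {"offset": [0, 0, 0.03], "spin": 0},
    {"offset": [0, 0, 0.018], "spin": 0},
    {"offset": [0, 0, 0], "spin": 0},
    {"offset": [0, 0, 0], "spin": 0}
  ]
}}

```text
time_s: 3.35
ee_pos: [429.8, -301.8, 43.6]
ee_rot: [-180.0, 0.1, 157.4]
force: [0.2, -0.4, -0.3]
gripper_width: 91.4
gripper_force: 0.0
```

Request:
{"op": "arm_command", "data": {
  "motion": [
    {"offset": [0, 0, 0], "spin": 0},
    {"offset": [0, 0, 0], "spin": 0},
    {"offset": [0, 0, 0], "spin": 0},
    {"offset": [0, 0, 0], "spin": 0},
    {"offset": [0, 0, 0], "spin": 0}
  ],
  "jaw": 0.02,
  "newtons": 30
}}

```text
time_s: 3.98
ee_pos: [429.3, -301.8, 43.1]
ee_rot: [-180.0, 0.0, 157.4]
force: [-0.6, -1.2, 2.4]
gripper_width: 49.9
gripper_force: 30.0
```

Request:
{"op": "arm_command", "data": {
  "motion": [
    {"offset": [0, 0, 0], "spin": 0},
    {"offset": [0, 0, 0], "spin": 0}
  ]
}}

```text
time_s: 4.22
ee_pos: [429.3, -301.8, 43.1]
ee_rot: [-180.0, 0.0, 157.4]
force: [-1.0, -2.4, 2.5]
gripper_width: 50.5
gripper_force: 30.0
```

Request:
{"op": "arm_command", "data": {
  "motion": [
    {"offset": [0, 0, -0.02], "spin": 0},
    {"offset": [0, 0, -0.04], "spin": 0},
    {"offset": [0, 0, -0.05], "spin": 0},
    {"offset": [0, 0, -0.05], "spin": 0},
    {"offset": [0, 0.02, -0.01], "spin": 0}
  ]
}}

```text
time_s: 4.85
ee_pos: [438.1, -283.4, 215.3]
ee_rot: [-180.0, 0.3, 157.3]
force: [0.3, 0.1, -2.2]
gripper_width: 50.6
gripper_force: 30.0
```

Request:
{"op": "arm_command", "data": {
  "motion": [
    {"offset": [-0.004, 0.04, 0], "spin": 0},
    {"offset": [-0.006, 0.055, 0], "spin": 0},
    {"offset": [-0.006, 0.055, 0], "spin": 0},
    {"offset": [-0.006, 0.055, 0], "spin": 0},
    {"offset": [-0.006, 0.055, 0], "spin": 0}
  ]
}}

```text
time_s: 5.48
ee_pos: [561.9, -50.4, 210.1]
ee_rot: [-180.0, -0.3, 157.4]
force: [0.3, 0.1, -2.8]
gripper_width: 50.7
gripper_force: 30.0
```

Request:
{"op": "arm_command", "data": {
  "motion": [
    {"offset": [-0.005, 0.035, 0], "spin": 0},
    {"offset": [-0.001, 0.02, 0], "spin": 0},
    {"offset": [0, 0, 0], "spin": 0},
    {"offset": [0, 0, 0], "spin": 0}
  ]
}}

```text
time_s: 5.98
ee_pos: [588.5, -6.0, 212.2]
ee_rot: [-179.9, -0.1, 157.3]
force: [0.1, -0.5, -2.3]
gripper_width: 50.4
gripper_force: 30.0
```

Run:
```python
from meas import *
s=env.state();p=s['ee_pos'];print(s['time_s'],p,s['ee_rot'],s['force'],to((589.7,-5.7,200)))
for c in('top','scene'):
    im,d=env.grab_frame(c); cv2.imwrite(f'pics/{c}1.png',im); C=cloud(c,d); hsv=cv2.cvtColor(im,cv2.COLOR_BGR2HSV)
    R=np.hypot(C[...,0]-p[0],C[...,1]-p[1]); zr=p[2]+12
    m=(R<110)&(R>70)&(abs(C[...,2]-zr)<8)&(hsv[...,1]>120)
    P=C[m]; 
    for _ in range(3):
        o,r=fit(P); q=np.hypot(*(P[:,:2]-o).T); k=q>85; P2=P[k] if k.sum()>20 else P
    print(c,len(P),P[:,2].mean().round(1),o.round(1),r.round(1),'top2',np.sort(P[:,2])[[len(P)//10,len(P)//2]].round(1))
```

```text
5.975 [588.47155243  -6.00548139 212.18090496] [-1.79933793e+02 -9.35548272e-02  1.57346924e+02] [ 0.07972106 -0.53427001 -2.32747898] [-0.001   0.0008  0.0122]
top 18 223.9 [590.8  -5.3] 86.3 top2 [222.1 224.3]
scene 298 223.4 [594.4 -10.5] 88.1 top2 [218.9 224. ]
```

Request:
{"op": "arm_command", "data": {
  "motion": [
    {"offset": [-0.001, 0, 0.02], "spin": 0},
    {"offset": [0, 0, 0.015], "spin": 0},
    {"offset": [0, 0, 0.015], "spin": 0},
    {"offset": [0, 0, 0.01], "spin": 0},
    {"offset": [0, 0, 0], "spin": 0}
  ]
}}

```text
time_s: 6.7
ee_pos: [589.9, -5.7, 151.9]
ee_rot: [-180.0, -0.1, 157.4]
force: [-0.1, 0.5, -2.7]
gripper_width: 50.3
gripper_force: 30.0
```

Request:
{"op": "arm_command", "data": {
  "motion": [
    {"offset": [0, 0, 0.015], "spin": 0},
    {"offset": [0, 0, 0.02], "spin": 0},
    {"offset": [0, 0, 0.02], "spin": 0},
    {"offset": [0, 0, 0.009], "spin": 0},
    {"offset": [0, 0, 0.0], "spin": 0}
  ]
}}

```text
time_s: 7.32
ee_pos: [590.2, -5.6, 88.3]
ee_rot: [-180.0, -0.1, 157.4]
force: [0.4, 1.3, -2.5]
gripper_width: 51.0
gripper_force: 30.0
```

Request:
{"op": "arm_command", "data": {
  "motion": [
    {"offset": [0, 0, 0.002], "spin": 0},
    {"offset": [0, 0, 0.002], "spin": 0}
  ]
}}

```text
time_s: 7.58
ee_pos: [590.9, -5.6, 85.5]
ee_rot: [180.0, 0.1, 157.4]
force: [-0.6, -0.2, -2.1]
gripper_width: 50.5
gripper_force: 30.0
```

Release about 2 mm above the deck, then back up.

Request:
{"op": "arm_command", "data": {
  "motion": [
    {"offset": [0, 0, 0.0015], "spin": 0},
    {"offset": [0, 0, 0], "spin": 0}
  ]
}}

```text
time_s: 7.82
ee_pos: [590.3, -5.6, 83.4]
ee_rot: [180.0, 0.0, 157.4]
force: [0.1, 0.9, -2.6]
gripper_width: 50.3
gripper_force: 30.0
```

Request:
{"op": "arm_command", "data": {
  "motion": [
    {"offset": [0, 0, 0], "spin": 0},
    {"offset": [0, 0, 0], "spin": 0},
    {"offset": [0, 0, 0], "spin": 0},
    {"offset": [0, 0, 0], "spin": 0},
    {"offset": [0, 0, -0.01], "spin": 0}
  ],
  "jaw": 0.0912
}}

```text
time_s: 8.45
ee_pos: [589.8, -5.6, 93.1]
ee_rot: [-180.0, -0.1, 157.4]
force: [0.1, -0.2, 0.2]
gripper_width: 91.0
gripper_force: 0.0
```

Request:
{"op": "arm_command", "data": {
  "motion": [
    {"offset": [0, 0, -0.03], "spin": 0},
    {"offset": [0, 0, -0.05], "spin": 0},
    {"offset": [0, 0, -0.05], "spin": 0},
    {"offset": [0, 0, 0], "spin": 0}
  ]
}}

```text
time_s: 8.95
ee_pos: [592.9, -5.7, 228.8]
ee_rot: [179.8, 0.6, 157.4]
force: [0.4, -1.0, -0.6]
gripper_width: 91.4
gripper_force: 0.0
```

```bash
python3 -c "
from h import *
s=env.state();print(s['time_s'],s['ee_pos'],s['force'],to((474.7,255.8,215)))"
```

```text
8.95 [592.87346489  -5.67930621 228.84622592] [ 0.43103859 -1.01073638 -0.59860206] [0.2098 0.1959 0.0125]
```

Request:
{"op": "arm_command", "data": {
  "motion": [
    {"offset": [0.035, 0.0326, 0], "spin": 0},
    {"offset": [0.035, 0.0326, 0], "spin": 0},
    {"offset": [0.035, 0.0326, 0], "spin": 0},
    {"offset": [0.035, 0.0326, 0], "spin": 0},
    {"offset": [0.035, 0.0326, 0.0]}
  ]
}}

```text
invalid input at $.motion[4]: expected keys offset, spin
```

Request:
{"op": "arm_command", "data": {
  "motion": [
    {"offset": [0.035, 0.0326, 0.04], "spin": 0},
    {"offset": [0, 0, 0.05], "spin": 0},
    {"offset": [0, 0, 0.02], "spin": 0},
    {"offset": [0, 0, 0], "spin": 0}
  ]
}}

```text
time_s: 9.45
ee_pos: [569.0, 38.2, 111.3]
ee_rot: [-179.9, -0.2, 157.4]
force: [0.8, 0.5, -0.3]
gripper_width: 91.3
gripper_force: 0.0
```

```bash
python3 -c "
from h import *
s=env.state();print(s['time_s'],s['ee_pos'],s['force'],to((474.7,255.8,50)))"
```

```text
9.45 [569.04901617  38.17360725 111.31803588] [ 0.78235931  0.48955107 -0.25323715] [0.1705 0.1648 0.0617]
```

One row lacked "spin", so that call was refused and the descent happened early. The arm touched nothing (no force reading). I'll go straight up before carrying on.

Request:
{"op": "arm_command", "data": {
  "motion": [
    {"offset": [0, 0, -0.04], "spin": 0},
    {"offset": [0, 0, -0.06], "spin": 0},
    {"offset": [0.034, 0.033, 0], "spin": 0},
    {"offset": [0.034, 0.033, 0], "spin": 0},
    {"offset": [0.034, 0.033, 0], "spin": 0}
  ]
}}

```text
time_s: 10.07
ee_pos: [514.0, 169.3, 213.9]
ee_rot: [180.0, 0.1, 157.3]
force: [0.1, 1.8, -0.0]
gripper_width: 91.3
gripper_force: 0.0
```

```bash
python3 -c "
from h import *
s=env.state();print(s['time_s'],s['ee_pos'],s['force'],to((474.7,255.8,50)))"
```

```text
10.075 [513.97773658 169.33627957 213.87350934] [ 0.10642917  1.82731773 -0.03074738] [0.0697 0.0646 0.1638]
```

Request:
{"op": "arm_command", "data": {
  "motion": [
    {"offset": [0.035, 0.033, 0], "spin": 0},
    {"offset": [0.033, 0.031, 0.04], "spin": 0},
    {"offset": [0, 0, 0.05], "spin": 0},
    {"offset": [0, 0, 0], "spin": 0},
    {"offset": [0, 0, 0], "spin": 0}
  ]
}}

```text
time_s: 10.7
ee_pos: [477.7, 253.9, 125.0]
ee_rot: [179.9, 0.1, 157.3]
force: [-0.0, -0.3, -0.3]
gripper_width: 91.2
gripper_force: 0.0
```

```bash
python3 -c "
from h import *
s=env.state();print(s['time_s'],s['ee_pos'],s['force'],to((474.7,255.8,50)))"
```

```text
10.7 [477.66092231 253.86356547 124.98588955] [-0.01617158 -0.33436758 -0.30347644] [0.0036 0.0005 0.075 ]
```

Request:
{"op": "arm_command", "data": {
  "motion": [
    {"offset": [0.003, 0, 0.03], "spin": 0},
    {"offset": [0, 0, 0.03], "spin": 0},
    {"offset": [0, 0, 0.015], "spin": 0},
    {"offset": [0, 0, 0], "spin": 0},
    {"offset": [0, 0, 0], "spin": 0}
  ]
}}

```text
time_s: 11.32
ee_pos: [474.8, 255.3, 49.8]
ee_rot: [179.9, 0.1, 157.4]
force: [0.7, -0.1, 0.1]
gripper_width: 90.9
gripper_force: 0.0
```

Request:
{"op": "arm_command", "data": {
  "motion": [
    {"offset": [0, 0, 0], "spin": 0},
    {"offset": [0, 0, 0], "spin": 0},
    {"offset": [0, 0, 0], "spin": 0},
    {"offset": [0, 0, 0], "spin": 0},
    {"offset": [0, 0, 0], "spin": 0}
  ],
  "jaw": 0.03,
  "newtons": 25
}}

```text
time_s: 11.95
ee_pos: [474.0, 255.4, 48.7]
ee_rot: [179.9, 0.0, 157.4]
force: [0.5, 2.3, 2.5]
gripper_width: 64.0
gripper_force: 25.0
```

Request:
{"op": "arm_command", "data": {
  "motion": [
    {"offset": [0, 0, -0.02], "spin": 0},
    {"offset": [0, 0, -0.04], "spin": 0},
    {"offset": [0, 0, -0.05], "spin": 0},
    {"offset": [0, 0, -0.045], "spin": 0},
    {"offset": [0, 0, 0], "spin": 0}
  ]
}}

```text
time_s: 12.58
ee_pos: [475.1, 255.5, 206.3]
ee_rot: [179.7, 0.3, 157.4]
force: [0.1, 0.9, -2.6]
gripper_width: 63.7
gripper_force: 25.0
```

Run:
```python
from meas import *
s=env.state();p=s['ee_pos'];print(s['time_s'],p,s['force'],to((592.7,-7.4,p[2])))
for c in('top','scene'):
    im,d=env.grab_frame(c); cv2.imwrite(f'pics/{c}2.png',im); np.save(f'{c}2.npy',d); C=cloud(c,d)
    for n,xy,r,z0,z1 in(('bowlrim',(593,-7),105,90,102),('bowlhub',(593,-7),32,89,102),('spin',(593,-7),30,122,140),('baskhub',p[:2],40,p[2]+5,p[2]+18),('baskrim',p[:2],80,p[2]-8,p[2]+2),('wing',(625,248),60,54,70)):
        P=sel(C,xy,r,z0,z1)
        if len(P)<5: print(c,n,len(P)); continue
        o=fit(P); w,v=np.linalg.eigh(np.cov(P[:,:2].T))
        print(c,n,len(P),'mean',P.mean(0).round(1),'mid',((P.max(0)+P.min(0))/2).round(1),'fit',o[0].round(1),o[1].round(1),'ax',np.degrees(np.arctan2(v[1,1],v[0,1])).round(1))
```

```text
12.575 [475.05739821 255.49543562 206.29367489] [ 0.06188576  0.90516188 -2.6344637 ] [-0.2097 -0.1975  0.    ]
top bowlrim 629 mean [593.6  -6.1  94.6] mid [594.6  -6.1  95.6] fit [594.7  -6.2] 84.0 ax 161.5
top bowlhub 72 mean [588.   -4.6  94.8] mid [594.6  -6.1  95.5] fit [595.1  -6.1] 22.3 ax 81.0
top spin 107 mean [591.9  -6.2 129.6] mid [592.1  -6.  129.3] fit [592.5  -6.2] 12.0 ax 60.8
top baskhub 0
top baskrim 157 mean [515.9 231.3 202.3] mid [477.2 234.7 202.5] fit [474.5 255. ] 65.9 ax -159.5
top wing 141 mean [623.8 249.5  61.1] mid [624.4 249.6  60.4] fit [625.1 248.7] 24.5 ax 63.3
scene bowlrim 424 mean [597.8 -11.9  94.6] mid [595.5  -7.4  95.9] fit [594.5  -8.1] 82.4 ax 118.3
scene bowlhub 70 mean [601.4 -16.9  94.6] mid [595.9  -8.6  95.4] fit [594.7  -8.1] 20.5 ax 45.6
scene spin 61 mean [593.5 -11.1 129.6] mid [592.6  -8.  129.4] fit [591.7  -7.9] 12.9 ax 48.4
scene baskhub 63 mean [486.  263.1 215.9] mid [478.3 254.1 218. ] fit [478.1 255.2] 29.7 ax 103.6
scene baskrim 193 mean [480.8 242.4 201.6] mid [474.5 251.  203.2] fit [475.4 249.5] 53.9 ax 80.6
scene wing 72 mean [625.3 243.5  60.3] mid [626.2 246.4  60. ] fit [623.6 245.6] 24.9 ax 63.4
```

Request:
{"op": "arm_command", "data": {
  "motion": [
    {"offset": [-0.02, -0.018, 0], "spin": 0},
    {"offset": [-0.035, -0.033, 0], "spin": 0},
    {"offset": [-0.038, -0.035, 0], "spin": 0},
    {"offset": [-0.038, -0.035, 0], "spin": 0},
    {"offset": [-0.038, -0.035, 0], "spin": 0}
  ]
}}

```text
time_s: 13.3
ee_pos: [568.6, 44.2, 200.4]
ee_rot: [-179.9, -0.3, 157.4]
force: [0.2, 0.4, -1.6]
gripper_width: 64.1
gripper_force: 25.0
```

Request:
{"op": "arm_command", "data": {
  "motion": [
    {"offset": [-0.028, -0.026, 0], "spin": 0},
    {"offset": [-0.014, -0.014, 0], "spin": 0},
    {"offset": [0, 0, 0], "spin": 0},
    {"offset": [0, 0, 0], "spin": 0}
  ]
}}

```text
time_s: 13.8
ee_pos: [592.1, -5.9, 202.6]
ee_rot: [180.0, -0.1, 157.4]
force: [-0.0, -0.9, -1.5]
gripper_width: 63.8
gripper_force: 25.0
```

Run:
```python
from meas import *
s=env.state();p=s['ee_pos'];print(s['time_s'],p,s['force'],to((594.7,-6.6,p[2])))
```

```text
13.8 [592.07666532  -5.93857535 202.59054876] [-0.03329233 -0.89570962 -1.46783605] [-0.0027  0.0004 -0.    ]
```

Request:
{"op": "arm_command", "data": {
  "motion": [
    {"offset": [-0.002, 0, 0.01], "spin": 0},
    {"offset": [0, 0, 0.015], "spin": 0},
    {"offset": [0, 0, 0.015], "spin": 0},
    {"offset": [0, 0, 0.01], "spin": 0},
    {"offset": [0, 0, 0], "spin": 0}
  ]
}}

```text
time_s: 14.42
ee_pos: [594.1, -7.9, 152.0]
ee_rot: [-180.0, -0.1, 157.4]
force: [-0.2, 0.3, -2.8]
gripper_width: 63.9
gripper_force: 25.0
```

Request:
{"op": "arm_command", "data": {
  "motion": [
    {"offset": [0, 0, 0.005], "spin": 0},
    {"offset": [0, 0, 0.005], "spin": 0},
    {"offset": [0, 0, 0.005], "spin": 0},
    {"offset": [0, 0, 0], "spin": 0}
  ]
}}

```text
time_s: 14.92
ee_pos: [594.5, -7.9, 137.8]
ee_rot: [-180.0, -0.1, 157.4]
force: [0.3, 0.3, -2.4]
gripper_width: 63.5
gripper_force: 25.0
```

Request:
{"op": "arm_command", "data": {
  "motion": [
    {"offset": [0, 0, 0.01], "spin": 0},
    {"offset": [0, 0, 0.014], "spin": 0},
    {"offset": [0, 0, 0.011], "spin": 0},
    {"offset": [0, 0, 0.005], "spin": 0},
    {"offset": [0, 0, 0], "spin": 0}
  ]
}}

```text
time_s: 15.55
ee_pos: [594.7, -7.9, 97.8]
ee_rot: [-180.0, -0.0, 157.4]
force: [0.5, 0.2, -2.5]
gripper_width: 64.0
gripper_force: 25.0
```

Request:
{"op": "arm_command", "data": {
  "motion": [
    {"offset": [0, 0, 0.002], "spin": 0},
    {"offset": [0, 0, 0], "spin": 0}
  ]
}}

```text
time_s: 15.8
ee_pos: [595.0, -7.9, 96.6]
ee_rot: [180.0, 0.0, 157.4]
force: [-0.0, 0.5, -2.2]
gripper_width: 63.9
gripper_force: 25.0
```

Request:
{"op": "arm_command", "data": {
  "motion": [
    {"offset": [0, 0, 0.0015], "spin": 0},
    {"offset": [0, 0, 0], "spin": 0}
  ]
}}

```text
time_s: 16.05
ee_pos: [594.8, -7.9, 94.8]
ee_rot: [180.0, -0.0, 157.4]
force: [0.1, -0.6, -1.8]
gripper_width: 63.8
gripper_force: 25.0
```

Request:
{"op": "arm_command", "data": {
  "motion": [
    {"offset": [0, 0, 0], "spin": 0},
    {"offset": [0, 0, 0], "spin": 0},
    {"offset": [0, 0, 0], "spin": 0},
    {"offset": [0, 0, 0], "spin": 0},
    {"offset": [0, 0, -0.01], "spin": 0}
  ],
  "jaw": 0.0912
}}

```text
time_s: 16.68
ee_pos: [594.2, -7.9, 104.5]
ee_rot: [-180.0, -0.1, 157.4]
force: [-0.9, 0.2, -0.2]
gripper_width: 91.2
gripper_force: 0.0
```

Request:
{"op": "arm_command", "data": {
  "motion": [
    {"offset": [0, 0, -0.03], "spin": 0},
    {"offset": [0, 0, -0.04], "spin": 0},
    {"offset": [0, 0, -0.03], "spin": 0},
    {"offset": [0, 0, 0], "spin": 0}
  ]
}}

```text
time_s: 17.18
ee_pos: [596.4, -8.0, 208.2]
ee_rot: [179.9, 0.4, 157.4]
force: [-1.2, -0.4, -0.6]
gripper_width: 91.0
gripper_force: 0.0
```

```bash
python3 -c "
from h import *
s=env.state();print(s['time_s'],s['ee_pos'],s['ee_rot'],s['force'],to((625.2,248,205)))"
```

```text
17.175 [596.41319301  -7.96089634 208.15167258] [179.8576242    0.361638   157.38002515] [-1.23973275 -0.39027513 -0.55512074] [0.0719 0.2473 0.0033]
```

Request:
{"op": "arm_command", "data": {
  "motion": [
    {"offset": [0.0145, 0.0495, 0], "spin": 0},
    {"offset": [0.0145, 0.0495, 0], "spin": 0},
    {"offset": [0.0145, 0.0495, 0], "spin": 0},
    {"offset": [0.0145, 0.0495, 0], "spin": 0},
    {"offset": [0.0145, 0.0495, 0], "spin": 0}
  ]
}}

```text
time_s: 17.8
ee_pos: [622.5, 249.8, 203.4]
ee_rot: [-179.9, -0.1, 157.4]
force: [0.7, 0.0, 0.5]
gripper_width: 91.1
gripper_force: 0.0
```

Request:
{"op": "arm_command", "data": {
  "motion": [
    {"offset": [0, 0, 0], "spin": 0.183},
    {"offset": [0, 0, 0], "spin": 0.183},
    {"offset": [0, 0, 0], "spin": 0.183},
    {"offset": [0, 0, 0], "spin": 0.183},
    {"offset": [0, 0, 0], "spin": 0.183}
  ]
}}

```text
time_s: 18.42
ee_pos: [622.4, 248.2, 203.2]
ee_rot: [-179.8, 0.0, 104.6]
force: [-0.3, -0.3, -0.1]
gripper_width: 90.9
gripper_force: 0.0
```

Request:
{"op": "arm_command", "data": {
  "motion": [
    {"offset": [0, 0, 0], "spin": 0.183},
    {"offset": [0, 0, 0], "spin": 0.183},
    {"offset": [0, 0, 0], "spin": 0.183},
    {"offset": [0, 0, 0], "spin": 0.18},
    {"offset": [0, 0, 0], "spin": 0}
  ]
}}

```text
time_s: 19.05
ee_pos: [622.5, 248.2, 203.5]
ee_rot: [-179.9, 0.1, 63.3]
force: [-0.2, 1.0, -0.2]
gripper_width: 90.8
gripper_force: 0.0
```

```bash
python3 -c "
from h import *
s=env.state();print(s['time_s'],s['ee_pos'],s['ee_rot'],s['force'],to((625,247.8,54)))"
```

```text
19.05 [622.51509808 248.21935455 203.48581794] [-1.79910006e+02  9.67646055e-02  6.33137074e+01] [-0.16394737  0.9860992  -0.24661217] [0.001  0.0026 0.1495]
```

Request:
{"op": "arm_command", "data": {
  "motion": [
    {"offset": [0.001, 0.0025, 0.04], "spin": 0},
    {"offset": [0, 0, 0.05], "spin": 0},
    {"offset": [0, 0, 0.04], "spin": 0},
    {"offset": [0, 0, 0.017], "spin": 0},
    {"offset": [0, 0, 0], "spin": 0}
  ]
}}

```text
time_s: 19.68
ee_pos: [625.3, 248.0, 56.8]
ee_rot: [-179.9, 0.1, 63.3]
force: [0.4, 0.7, 0.4]
gripper_width: 91.1
gripper_force: 0.0
```

Request:
{"op": "arm_command", "data": {
  "motion": [
    {"offset": [0, 0, 0], "spin": 0},
    {"offset": [0, 0, 0], "spin": 0}
  ]
}}

```text
time_s: 19.92
ee_pos: [626.8, 248.6, 59.8]
ee_rot: [179.9, -0.2, 63.2]
force: [-0.7, 0.3, 0.3]
gripper_width: 91.2
gripper_force: 0.0
```

```bash
python3 -c "
from h import *
s=env.state();print(s['time_s'],s['ee_pos'],s['ee_rot'],s['force'],to((625,247.8,53.5)))"
```

```text
19.925 [626.84688222 248.62027902  59.77607018] [ 1.79866282e+02 -1.52059292e-01  6.32083049e+01] [-0.68198853  0.29650043  0.29988253] [-0.0016 -0.0013  0.0063]
```

Request:
{"op": "arm_command", "data": {
  "motion": [
    {"offset": [-0.001, -0.001, 0.005], "spin": 0},
    {"offset": [0, 0, 0], "spin": 0},
    {"offset": [0, 0, 0], "spin": 0}
  ]
}}

```text
time_s: 20.3
ee_pos: [624.4, 247.8, 52.9]
ee_rot: [-180.0, -0.0, 63.2]
force: [0.1, 0.9, 0.9]
gripper_width: 91.4
gripper_force: 0.0
```

Request:
{"op": "arm_command", "data": {
  "motion": [
    {"offset": [0, 0, 0], "spin": 0},
    {"offset": [0, 0, 0], "spin": 0},
    {"offset": [0, 0, 0], "spin": 0},
    {"offset": [0, 0, 0], "spin": 0},
    {"offset": [0, 0, 0], "spin": 0}
  ],
  "jaw": 0.0,
  "newtons": 30
}}

```text
time_s: 20.92
ee_pos: [624.5, 247.7, 52.9]
ee_rot: [180.0, -0.0, 63.2]
force: [0.1, 0.3, 0.4]
gripper_width: 44.2
gripper_force: 0.0
```

Request:
{"op": "arm_command", "data": {
  "motion": [
    {"offset": [0, 0, 0], "spin": 0},
    {"offset": [0, 0, 0], "spin": 0},
    {"offset": [0, 0, 0], "spin": 0}
  ]
}}

```text
time_s: 21.3
ee_pos: [624.1, 247.9, 52.8]
ee_rot: [-179.9, 0.0, 63.2]
force: [-1.6, 1.0, 0.7]
gripper_width: 14.0
gripper_force: 0.9
```

Request:
{"op": "arm_command", "data": {
  "motion": [
    {"offset": [0, 0, 0], "spin": 0},
    {"offset": [0, 0, -0.01], "spin": 0},
    {"offset": [0, 0, -0.03], "spin": 0},
    {"offset": [0, 0, -0.06], "spin": 0},
    {"offset": [0, 0, -0.05], "spin": 0}
  ]
}}

```text
time_s: 21.92
ee_pos: [624.8, 247.7, 205.3]
ee_rot: [179.9, -0.1, 63.2]
force: [0.3, 0.6, -2.2]
gripper_width: 14.0
gripper_force: 30.0
```

Request:
{"op": "arm_command", "data": {
  "motion": [
    {"offset": [0, 0, 0], "spin": -0.162},
    {"offset": [0, 0, 0], "spin": -0.162},
    {"offset": [0, 0, 0], "spin": -0.162},
    {"offset": [0, 0, 0], "spin": 0}
  ]
}}

```text
time_s: 22.42
ee_pos: [624.5, 247.6, 203.1]
ee_rot: [180.0, 0.0, 90.9]
force: [-0.1, -0.0, -1.5]
gripper_width: 14.0
gripper_force: 30.0
```

Run:
```python
from meas import *
s=env.state();p=s['ee_pos'];print(s['time_s'],p,s['ee_rot'],s['force'],s['gripper_width'],to((593.2,-7,p[2])))
for c in('top','scene'):
    im,d=env.grab_frame(c); cv2.imwrite(f'pics/{c}3.png',im); C=cloud(c,d)
    for n,xy,r,z0,z1 in(('baskhub',(593,-7),40,101,112),('baskrim',(593,-7),80,85,93),('spin',(593,-7),30,122,140),('flange',p[:2],42,p[2]-53,p[2]-42)):
        P=sel(C,xy,r,z0,z1)
        if len(P)<5: print(c,n,len(P)); continue
        o=fit(P); print(c,n,len(P),'mean',P.mean(0).round(1),'mid',((P.max(0)+P.min(0))/2).round(1),'fit',o[0].round(1),o[1].round(1))
```

```text
22.425 [624.45010983 247.57614176 203.11023921] [1.79982362e+02 2.82773538e-03 9.09173185e+01] [-0.11720569 -0.00750326 -1.51415499] 13.989559209235635 [-0.254  -0.0353  0.    ]
top baskhub 111 mean [594.   -6.6 105. ] mid [596.1  -7.4 106.3] fit [596.1  -7.2] 28.1
top baskrim 435 mean [595.2  -6.3  89.5] mid [595.2  -6.7  89. ] fit [595.2  -7. ] 62.2
top spin 107 mean [591.7  -6.  129.7] mid [591.7  -6.1 128.9] fit [592.2  -6.2] 12.1
top flange 63 mean [624.8 224.1 156.4] mid [629.4 228.4 155.5] fit [628.3 243.6] 27.7
scene baskhub 93 mean [598.6 -17.6 105.6] mid [595.6  -9.8 106.5] fit [596.4  -8.9] 24.7
scene baskrim 277 mean [599.6 -17.7  89.4] mid [594.   -3.9  89. ] fit [594.7  -8.8] 61.2
scene spin 66 mean [593.5 -11.3 128.9] mid [593.6  -7.7 129.3] fit [592.   -8.3] 12.4
scene flange 85 mean [633.4 232.  156.4] mid [625.6 244.1 155.6] fit [625.6 247.9] 31.3
```

View pics/scene3.png

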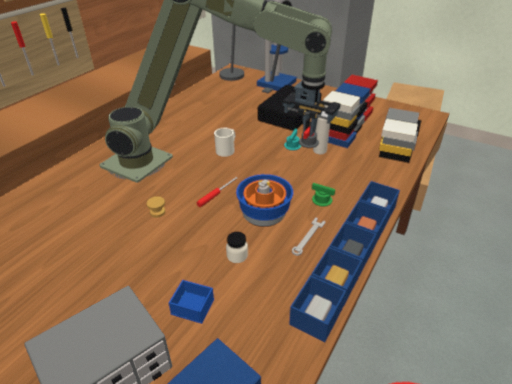

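Request:
{"op": "arm_command", "data": {
  "motion": [
    {"offset": [-0.03, -0.004, 0], "spin": 0},
    {"offset": [-0.05, -0.007, 0], "spin": 0},
    {"offset": [-0.055, -0.008, 0], "spin": 0},
    {"offset": [-0.055, -0.008, 0], "spin": 0},
    {"offset": [-0.04, -0.005, 0], "spin": 0}
  ]
}}

```text
time_s: 23.15
ee_pos: [596.1, 15.0, 203.1]
ee_rot: [180.0, 0.0, 90.9]
force: [0.5, 0.5, -1.8]
gripper_width: 14.4
gripper_force: 30.0
```

Request:
{"op": "arm_command", "data": {
  "motion": [
    {"offset": [-0.022, -0.003, 0], "spin": 0},
    {"offset": [0, 0, 0], "spin": 0},
    {"offset": [0, 0, 0], "spin": 0},
    {"offset": [0, 0, 0], "spin": 0}
  ]
}}

```text
time_s: 23.65
ee_pos: [594.2, -3.5, 202.7]
ee_rot: [180.0, -0.0, 91.1]
force: [0.5, 0.1, -2.5]
gripper_width: 14.0
gripper_force: 30.0
```

Run:
```python
from meas import *
s=env.state();p=s['ee_pos'];print(s['time_s'],p,s['ee_rot'],s['force'],to((593.3,-7,p[2])))
for c in('top','scene'):
    im,d=env.grab_frame(c); cv2.imwrite(f'pics/{c}4.png',im); C=cloud(c,d)
    P=sel(C,p[:2],42,p[2]-53,p[2]-42)
    if len(P)>5: print(c,len(P),((P.max(0)+P.min(0))/2).round(1),fit(P))
```

```text
23.65 [594.18339522  -3.48996842 202.74052958] [ 1.79997980e+02 -3.04985451e-02  9.11121277e+01] [ 0.46747169  0.06008551 -2.49818598] [-0.0035 -0.001  -0.    ]
scene 115 [596.4  -9.2 155.5] (array([596.06035478,  -3.60667539]), np.float64(30.81431329655037))
```

Request:
{"op": "arm_command", "data": {
  "motion": [
    {"offset": [-0.0035, -0.001, 0], "spin": 0},
    {"offset": [0, 0, 0.008], "spin": 0},
    {"offset": [0, 0, 0.004], "spin": 0},
    {"offset": [0, 0, 0], "spin": 0},
    {"offset": [0, 0, 0], "spin": 0}
  ]
}}

```text
time_s: 24.38
ee_pos: [593.1, -8.4, 190.9]
ee_rot: [180.0, -0.0, 91.0]
force: [-0.0, -0.5, -2.3]
gripper_width: 13.6
gripper_force: 30.0
```

Request:
{"op": "arm_command", "data": {
  "motion": [
    {"offset": [0, 0, 0.003], "spin": 0},
    {"offset": [0, 0, 0.003], "spin": 0},
    {"offset": [0, 0, 0.002], "spin": 0},
    {"offset": [0, 0, 0], "spin": 0}
  ]
}}

```text
time_s: 24.88
ee_pos: [592.9, -8.4, 182.6]
ee_rot: [-180.0, -0.0, 91.0]
force: [-0.3, 0.1, -1.6]
gripper_width: 13.9
gripper_force: 30.0
```

Request:
{"op": "arm_command", "data": {
  "motion": [
    {"offset": [0.0005, 0, 0.003], "spin": 0},
    {"offset": [0, 0, 0.003], "spin": 0},
    {"offset": [0, 0, 0.002], "spin": 0},
    {"offset": [0, 0, 0], "spin": 0}
  ]
}}

```text
time_s: 25.38
ee_pos: [592.9, -7.9, 174.5]
ee_rot: [-180.0, -0.0, 91.0]
force: [-0.2, -0.4, -0.9]
gripper_width: 14.0
gripper_force: 30.0
```

Request:
{"op": "arm_command", "data": {
  "motion": [
    {"offset": [0, 0, 0.001], "spin": 0},
    {"offset": [0, 0, 0], "spin": 0}
  ]
}}

```text
time_s: 25.62
ee_pos: [592.9, -7.9, 173.8]
ee_rot: [-180.0, 0.0, 91.0]
force: [-0.7, 0.3, -2.3]
gripper_width: 13.8
gripper_force: 30.0
```

Request:
{"op": "arm_command", "data": {
  "motion": [
    {"offset": [0, 0, 0.001], "spin": 0},
    {"offset": [0, 0, 0], "spin": 0}
  ]
}}

```text
time_s: 25.88
ee_pos: [593.0, -7.9, 172.8]
ee_rot: [-180.0, 0.0, 91.0]
force: [-1.0, -0.1, -1.9]
gripper_width: 13.7
gripper_force: 30.0
```

Request:
{"op": "arm_command", "data": {
  "motion": [
    {"offset": [0, 0, 0], "spin": 0},
    {"offset": [0, 0, 0], "spin": 0},
    {"offset": [0, 0, 0], "spin": 0},
    {"offset": [0, 0, 0], "spin": 0}
  ],
  "jaw": 0.05
}}

```text
time_s: 26.38
ee_pos: [593.1, -7.8, 173.0]
ee_rot: [180.0, -0.0, 91.0]
force: [-0.5, 0.1, 0.3]
gripper_width: 49.3
gripper_force: 0.0
```

```bash
cat > nut.py <<'E'
from meas import *
import sys
s=env.state();p=s['ee_pos'];print(s['time_s'],p.round(1),s['ee_rot'].round(1),s['force'].round(1),s['gripper_width'])
for c in('top','scene'):
    im,d=env.grab_frame(c); cv2.imwrite(f'pics/{c}_{sys.argv[1]}.png',im); C=cloud(c,d); hsv=cv2.cvtColor(im,cv2.COLOR_BGR2HSV)
    red=((hsv[...,0]<6)|(hsv[...,0]>174))&(hsv[...,1]>150)&(np.hypot(C[...,0]-593,C[...,1]+7)<60)&(C[...,2]>120)
    P=C[red]
    if len(P)>8:
        z=np.percentile(P[:,2],90); w,v=np.linalg.eigh(np.cov(P[:,:2].T)); T=P[P[:,2]>z-4]
        wt,vt=np.linalg.eigh(np.cov(T[:,:2].T))
        print(c,'red',len(P),'topz',z.round(1),'origin z',(z-62).round(1),'mid',((T.max(0)+T.min(0))/2).round(1),'ax',np.degrees(np.arctan2(vt[1,1],vt[0,1])).round(1))
    F=sel(C,(593,-7),42,108,131); F=F[np.hypot(F[:,0]-593,F[:,1]+7)>29]
    if len(F)>5: print(c,'flange',len(F),'z med',np.median(F[:,2]).round(1),'p90',np.percentile(F[:,2],90).round(1))
E
python3 nut.py a
```

```text
26.375 [593.1  -7.8 173. ] [180.  -0.  91.] [-0.5  0.1  0.3] 49.28877867488933
scene red 131 topz 183.5 origin z 121.5 mid [612.6 -10.7 212.9] ax 97.6
scene flange 80 z med 125.8 p90 128.3
```

Request:
{"op": "arm_command", "data": {
  "motion": [
    {"offset": [0, 0, 0], "spin": 0},
    {"offset": [0, 0, 0], "spin": 0},
    {"offset": [0, 0, 0], "spin": 0},
    {"offset": [0, 0, 0], "spin": 0},
    {"offset": [0, 0, 0], "spin": 0}
  ],
  "jaw": 0.0,
  "newtons": 25
}}

```text
time_s: 27.1
ee_pos: [593.0, -7.9, 172.8]
ee_rot: [180.0, -0.0, 91.0]
force: [-0.1, 0.0, -0.4]
gripper_width: 14.0
gripper_force: 25.0
```

Request:
{"op": "arm_command", "data": {
  "motion": [
    {"offset": [0, 0, 0], "spin": -0.1},
    {"offset": [0, 0, 0], "spin": -0.14},
    {"offset": [0, 0, 0], "spin": -0.14},
    {"offset": [0, 0, 0], "spin": -0.14},
    {"offset": [0, 0, 0], "spin": -0.14}
  ]
}}

```text
time_s: 27.72
ee_pos: [593.1, -7.8, 172.8]
ee_rot: [180.0, -0.0, 129.1]
force: [-0.2, 0.1, 0.4]
gripper_width: 14.1
gripper_force: 25.0
```

Request:
{"op": "arm_command", "data": {
  "motion": [
    {"offset": [0, 0, 0], "spin": -0.14},
    {"offset": [0, 0, 0], "spin": -0.14},
    {"offset": [0, 0, 0], "spin": -0.12},
    {"offset": [0, 0, 0], "spin": -0.05},
    {"offset": [0, 0, 0], "spin": 0}
  ]
}}

```text
time_s: 28.35
ee_pos: [592.7, -7.8, 172.3]
ee_rot: [-180.0, -0.1, 154.6]
force: [0.3, 0.0, -2.1]
gripper_width: 13.6
gripper_force: 25.0
```

Request:
{"op": "arm_command", "data": {
  "motion": [
    {"offset": [0, 0, 0.002], "spin": 0},
    {"offset": [0, 0, 0.002], "spin": 0},
    {"offset": [0, 0, 0], "spin": 0}
  ]
}}

```text
time_s: 28.72
ee_pos: [592.8, -7.8, 168.5]
ee_rot: [-180.0, -0.0, 154.6]
force: [-0.3, -0.5, -1.4]
gripper_width: 13.7
gripper_force: 25.0
```

Request:
{"op": "arm_command", "data": {
  "motion": [
    {"offset": [0, 0, 0.002], "spin": 0},
    {"offset": [0, 0, 0.001], "spin": 0},
    {"offset": [0, 0, 0], "spin": 0}
  ]
}}

```text
time_s: 29.1
ee_pos: [593.0, -7.9, 165.7]
ee_rot: [180.0, -0.0, 154.6]
force: [-0.4, 0.6, -1.9]
gripper_width: 13.8
gripper_force: 25.0
```

Request:
{"op": "arm_command", "data": {
  "motion": [
    {"offset": [0, 0, 0], "spin": 0},
    {"offset": [0, 0, 0], "spin": 0},
    {"offset": [0, 0, 0], "spin": 0},
    {"offset": [0, 0, 0], "spin": 0}
  ],
  "jaw": 0.05
}}

```text
time_s: 29.6
ee_pos: [593.1, -7.9, 166.0]
ee_rot: [180.0, 0.0, 154.6]
force: [0.9, 0.2, -0.3]
gripper_width: 49.1
gripper_force: 0.0
```

```bash
python3 nut.py b
```

```text
29.6 [593.1  -7.9 166. ] [180.    0.  154.6] [ 0.9  0.2 -0.3] 49.075700451826144
top red 22 topz 174.6 origin z 112.6 mid [578.2  -3.5 214.3] ax 177.0
top flange 10 z med 117.2 p90 120.2
scene red 117 topz 175.1 origin z 113.1 mid [600.  -10.4 174.6] ax 151.8
scene flange 83 z med 117.9 p90 120.7
```

Request:
{"op": "arm_command", "data": {
  "motion": [
    {"offset": [0, 0, 0.002], "spin": 0},
    {"offset": [0, 0, 0], "spin": 0}
  ]
}}

```text
time_s: 29.95
ee_pos: [592.9, -7.8, 163.6]
ee_rot: [-180.0, -0.0, 154.6]
force: [0.1, -0.4, -0.2]
gripper_width: 50.1
gripper_force: 0.0
```

Request:
{"op": "arm_command", "data": {
  "motion": [
    {"offset": [0, 0, 0], "spin": 0},
    {"offset": [0, 0, 0], "spin": 0},
    {"offset": [0, 0, 0], "spin": 0},
    {"offset": [0, 0, 0], "spin": 0},
    {"offset": [0, 0, 0], "spin": 0}
  ],
  "jaw": 0.0,
  "newtons": 30
}}

```text
time_s: 30.58
ee_pos: [593.0, -7.9, 163.8]
ee_rot: [180.0, 0.0, 154.6]
force: [-0.9, 0.1, 0.0]
gripper_width: 14.1
gripper_force: 30.0
```

Request:
{"op": "arm_command", "data": {
  "motion": [
    {"offset": [0, 0, 0.0003], "spin": 0.1},
    {"offset": [0, 0, 0.0006], "spin": 0.14},
    {"offset": [0, 0, 0.0006], "spin": 0.14},
    {"offset": [0, 0, 0], "spin": 0}
  ]
}}

```text
time_s: 31.08
ee_pos: [592.8, -8.0, 162.3]
ee_rot: [-180.0, -0.0, 133.0]
force: [-0.3, -1.0, -0.1]
gripper_width: 13.9
gripper_force: 30.0
```

Request:
{"op": "arm_command", "data": {
  "motion": [
    {"offset": [0, 0, 0.0006], "spin": 0.14},
    {"offset": [0, 0, 0.0006], "spin": 0.14},
    {"offset": [0, 0, 0.0006], "spin": 0.14},
    {"offset": [0, 0, 0], "spin": 0}
  ]
}}

```text
time_s: 31.58
ee_pos: [592.6, -7.8, 160.6]
ee_rot: [-179.9, -0.0, 109.0]
force: [-2.2, -0.1, 0.5]
gripper_width: 13.8
gripper_force: 30.0
```

Request:
{"op": "arm_command", "data": {
  "motion": [
    {"offset": [0, 0, 0.0006], "spin": 0.14},
    {"offset": [0, 0, 0.0006], "spin": 0.14},
    {"offset": [0, 0, 0.0006], "spin": 0.14},
    {"offset": [0, 0, 0], "spin": 0}
  ]
}}

```text
time_s: 32.08
ee_pos: [592.5, -8.2, 158.9]
ee_rot: [-179.9, 0.0, 85.0]
force: [-2.4, -0.4, 3.3]
gripper_width: 14.0
gripper_force: 30.0
```

```bash
python3 -c "
from h import *
s=env.state();print(s['time_s'],s['ee_pos'],s['ee_rot'],s['force'],s['torque'],s['effort'])"; python3 nut.py c
```

```text
32.075 [592.50519265  -8.18490409 158.8741117 ] [-1.79937254e+02  3.98613152e-02  8.49899522e+01] [-2.44510214 -0.43272565  3.28626284] [-0.43333396  0.61435199 -0.08923237] [  0.64698363 -42.24033237 -22.12367356   0.48525788  -0.87601298
   0.20898416]
32.075 [592.5  -8.2 158.9] [-179.9    0.    85. ] [-2.4 -0.4  3.3] 14.024493922582337
scene red 75 topz 170.4 origin z 108.4 mid [594.  -10.  175.4] ax 91.1
scene flange 78 z med 113.0 p90 116.9
```

Request:
{"op": "arm_command", "data": {
  "motion": [
    {"offset": [0, 0, 0.0005], "spin": 0.1},
    {"offset": [0, 0, 0.0003], "spin": 0.1},
    {"offset": [0, 0, 0], "spin": 0}
  ]
}}

```text
time_s: 32.55
ee_pos: [592.5, -8.3, 158.0]
ee_rot: [-179.9, 0.1, 73.5]
force: [-3.6, -2.0, 3.8]
gripper_width: 13.7
gripper_force: 30.0
```

Request:
{"op": "arm_command", "data": {
  "motion": [
    {"offset": [0, 0, 0], "spin": 0.1},
    {"offset": [0, 0, 0], "spin": 0.1},
    {"offset": [0, 0, 0], "spin": 0}
  ]
}}

```text
time_s: 32.92
ee_pos: [592.1, -8.2, 157.3]
ee_rot: [-179.9, 0.1, 62.0]
force: [-4.5, -2.1, 1.5]
gripper_width: 14.1
gripper_force: 30.0
```

```bash
python3 -c "
from h import *
s=env.state();print(s['time_s'],s['ee_pos'],s['ee_rot'],s['force'],s['torque'],s['effort'])"
```

```text
32.925 [592.09136334  -8.15171315 157.34780108] [-1.79882827e+02  8.64963206e-02  6.20166421e+01] [-4.50250744 -2.12254495  1.52440678] [-0.68807664  1.00803651 -0.02358922] [  1.29611012 -43.61972451 -23.58083367   0.85193066  -1.39351711
   0.1295518 ]
```

Request:
{"op": "arm_command", "data": {
  "motion": [
    {"offset": [0, 0, 0.0002], "spin": 0.06},
    {"offset": [0, 0, 0], "spin": 0.05},
    {"offset": [0, 0, 0], "spin": 0}
  ]
}}

```text
time_s: 33.3
ee_pos: [592.0, -8.0, 157.1]
ee_rot: [-179.9, 0.1, 55.7]
force: [-6.3, -2.3, 0.4]
gripper_width: 14.0
gripper_force: 30.0
```

```bash
python3 -c "
from h import *
s=env.state();print(s['time_s'],s['ee_pos'],s['ee_rot'],s['force'],s['torque'],s['effort'])"; python3 nut.py d
```

```text
33.3 [592.04181435  -8.0087439  157.12134618] [-1.79885556e+02  8.82176129e-02  5.57086030e+01] [-6.30634671 -2.30865493  0.4368513 ] [-0.52007936  0.93312254 -0.06421124] [ 1.37268618e+00 -4.37568355e+01 -2.40808225e+01  7.96584506e-01
 -1.46965005e+00  3.05958744e-02]
33.3 [592.   -8.  157.1] [-1.799e+02  1.000e-01  5.570e+01] [-6.3 -2.3  0.4] 14.016527837009605
scene red 82 topz 168.3 origin z 106.3 mid [584.1 -30.2 173.8] ax 58.5
scene flange 76 z med 111.3 p90 114.7
```

Request:
{"op": "arm_command", "data": {
  "motion": [
    {"offset": [0, 0, 0], "spin": 0},
    {"offset": [0, 0, 0], "spin": 0},
    {"offset": [0, 0, 0], "spin": 0},
    {"offset": [0, 0, 0], "spin": 0},
    {"offset": [0, 0, -0.01], "spin": 0}
  ],
  "jaw": 0.06
}}

```text
time_s: 34.02
ee_pos: [592.6, -7.8, 167.4]
ee_rot: [-179.9, 0.0, 55.5]
force: [-0.3, -0.3, -0.1]
gripper_width: 59.1
gripper_force: 0.0
```

Request:
{"op": "arm_command", "data": {
  "motion": [
    {"offset": [0, 0, -0.04], "spin": 0},
    {"offset": [0, 0, -0.06], "spin": 0},
    {"offset": [-0.06, 0, -0.01], "spin": 0},
    {"offset": [-0.06, 0, 0], "spin": 0},
    {"offset": [-0.06, 0, 0], "spin": 0}
  ]
}}

```text
time_s: 34.65
ee_pos: [490.3, -157.5, 278.9]
ee_rot: [179.9, -0.0, 55.6]
force: [0.4, -0.3, -0.4]
gripper_width: 60.0
gripper_force: 0.0
```

```bash
python3 nut.py e; python3 -c "
import cv2,numpy as np
t=cv2.imread('pics/top_e.png')[130:290,180:340];s=cv2.imread('pics/scene_e.png')[140:240,215:315]
cv2.imwrite('pics/fin.png',np.hstack([cv2.resize(t,(400,400)),cv2.resize(s,(400,400),interpolation=2)]))"
```

```text
34.65 [ 490.3 -157.5  278.9] [179.9  -0.   55.6] [ 0.4 -0.3 -0.4] 59.98234102814644
top red 222 topz 167.9 origin z 105.9 mid [594.4  -5.8 167.6] ax 55.6
top flange 100 z med 111.0 p90 113.1
scene red 192 topz 167.8 origin z 105.8 mid [598.7  -9.3 167. ] ax 56.3
scene flange 75 z med 111.5 p90 116.4
```

View pics/fin.png

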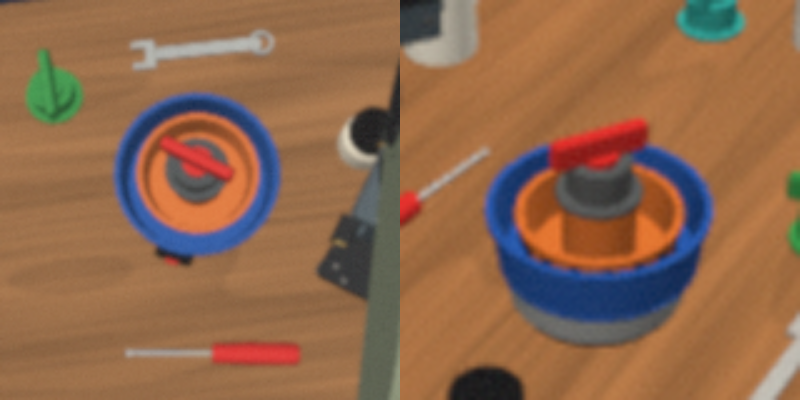

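The picture shows the bowl and basket nested (centre about (197,172) in the left half), with the nut's flange flat on the basket hub. The bystanders look unmoved. The flange top measures about 111 mm, so the nut's origin is at about 105 mm. I'm handing it in.

```bash
python3 -c "
from workcell import env
print(env.job_done())"
```

```text
the job is handed in; nothing more can be done
None
```

The tumbler is assembled and handed in at about 35 s: bowl and basket nested on the base, the red nut dropped into the start slots and turned about 99° clockwise until its flange was down on the basket's hub, with the arm clear of everything.

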